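# Pass the instrument tin through the gap to the stop bar

### The job

With the fingertips, push the flat steel instrument tin along the counter, through the narrow gap between the low square sharps box and the low round jar, and on until its leading short end rests flat against the steel stop bar beyond, roughly centred on the bar. Only push it: do not grasp it, tip it or lift it off the counter, leave the other things on the counter where they are, and finish with the hand clear of the tin.

Things in the scene. Friction and masses are not known exactly. Their poses are not given: they have to be found in the camera images.
- tin: The loose closed steel instrument tin, a flat box 130 mm long (its x) x 90 mm wide (its y) x 32 mm high, about 0.35 kg, lying on the counter; origin at the centre of its underside. At the start it lies on the near side of the gap (stop's -x side), skewed by up to 0.3 rad from the stop's axes and up to 35 mm off the centreline; its +x end roughly leads towards the gap.
- stop: The fixed steel stop bar, 20 mm thick (its x), 170 mm long (its y), 30 mm high; origin at the centre of its underside. Its +x axis is the direction in which the tin is to be pushed: the tin meets the flat face at x = -10 mm. The line y = 0 runs through the middle of the gap. The screwed-down foot behind it (x = 5 to 35 mm) is 3 mm thick.
- sharps: The fixed low square sharps box, 80 x 80 mm with upright corners rounded at 15 mm, 47 mm high, its sides parallel to the stop's axes; origin at the centre of its underside. Stands at one side of the gap, about 200 mm before the stop (stop's x = -200 mm); which side varies. The gap between it and the jar is 98 to 100 mm wide.
- jar: The fixed low round steel jar, 80 mm across, 50 mm high with its lid knob; origin at the centre of its underside. Stands at the other side of the gap, level with the sharps box.
- ink_a: Bystander, to be left alone: small round ink bottle, 34 mm across, 95 mm tall, loose; origin at the centre of its underside.
- ink_b: Bystander, to be left alone: small round ink bottle, 34 mm across, 95 mm tall, loose; origin at the centre of its underside.
- tub: Bystander, to be left alone: large round wipes tub, 90 mm across, 170 mm tall, loose; origin at the centre of its underside.
- bowl: Bystander, to be left alone: small steel bowl, 90 mm across, 35 mm tall, loose; origin at the centre of its underside.
- cup: Bystander, to be left alone: small plastic cup, 48 mm across, 45 mm tall, loose; origin at the centre of its underside.
- tape: Bystander, to be left alone: roll of tape lying flat, 70 mm across, 25 mm tall, loose; origin at the centre of its underside.
- ointment: Bystander, to be left alone: small carton, 70 x 35 x 30 mm, loose; origin at the centre of its underside.

How it is judged:
By the outcome, as a careful person would: the job done as asked, in the order asked, and still so for the second after the job is handed in, with the robot touching nothing.
It also fails if it takes over 72 s, if anything falls off the work surface, if the arm or the gripper's body presses on something with over 40 N, if the wrist force passes 120 N, or if a joint passes its speed limit or range.

### The arm

A 6-joint arm with a two-finger parallel gripper is mounted at the origin on the work surface. World frame = base frame: x ahead of the robot, y to its left, z up, the work surface at z = 0. Lengths are in m, angles in degrees, forces in N, time in s.
With the tool pointing down it reaches from about 0.375 to 0.9 m from the base axis. Payload 3.1 kg.
Tool frame: the origin (TCP) lies between the finger pads; the fingertips stand 22 mm ahead of it and the grasp point (between the pads) lies 3 mm ahead of it (bot.tip_extent is the distance from the TCP to the fingertips, in m); y points along the fingers, z is the direction in which the jaws open and shut, and the axes are right-handed (so a half turn about y gives the same grasp; the last joint's range is limited). The gripper opens to 87 mm and grips with 3 to 60 N. Pads are 19 mm wide; open, the fingers measure 117 mm over their backs; the gripper's body (75 mm by 190 mm) begins 51 mm behind the grasp point.
Start: joints at [-10.227, 30.224, 82.088, -0, 67.689, -10.227], TCP at [0.625, 0, 0.245] pointing down, gripper open.
Joint ranges: [-176.69, 176.69], [-43.24, 126.21], [12.49, 139.97], [-82, 262], [0, 151.66], [-163.58, 163.58]. Speed limits (degrees/s): [159.86, 159.86, 180, 180, 180, 180].

### API

Orientations are given as a 3x3 rotation matrix whose columns are the frame's x, y, z axes.
In Python, from rig import bot, eyes, models gives the robot as it stands. The module is installed in compiled form; this text tells all that it offers.
- The arm moves only by the tool arm_command, never from a script. Its arguments are lists of equal length, an entry for each row: "translation": the shift along the tool's x, y, z each as a share of 0.08 m, from -1 to 1, a list of three; "rotation": the turn, a rotation vector about the tool's x, y, z each as a share of 60 degrees, from -1 to 1, a list of three; "grip": the closure, from -1 (fully open) to 1 (shut), so that 0 is half open. In form: {"translation": [[x, y, z], ...], "rotation": [[rx, ry, rz], ...], "grip": [grip, ...]}. A call has 1 to 5 rows; each row is the pose to reach, as a shift and turn from the pose commanded when the call began, along the tool's axes at that moment; what a row does not reach only later rows make up. A row lasts 1/10 s, in which the tool goes at most 50 mm and 8.59 degrees, less where a joint would pass 70% of its speed; a pose out of reach is approached as far as the arm can. A call with a number of a shift or a turn outside -1 to 1 is refused whole. A call with a gripper value outside its range is refused whole. The fingers move at their own pace and stop on an object; the grip force is fixed at half the most. Time passes only in rows, so rows that repeat a pose let the fingers close. It gives the time, the measured TCP pose, the force and the opening at its end, in the units of the state.
- bot.read_state(): the state, without advancing time (a new reading comes with each control period).
- eyes.capture(name): name is "scene" or "side" or "wrist"; returns a dict with "image" (420x560x3 uint8, blue, green, red), "mtx" (3x3 intrinsics, pixels), "rvec" (rotation vector, rad) and "tvec" (3), from world to camera coordinates, as OpenCV has them; the wrist camera has in their place "hand_eye" (4x4, takes a point from camera to tool coordinates, whose origin is the TCP and whose axes are the tool frame's). Camera axes: x right, y down, z forward; pixel columns grow to the right and rows downward; lengths in m; the calibration is good to about 2 mm. A picture is of the moment at which its call begins: read the wrist's pose just before it. There is no depth.
- bot.hand_in(): hands the job in, once; it reports no verdict.
Trained networks look in the newest picture that a camera, given by its name, has taken for a name from the list of things; names that differ only in an ending like _2 or _b are one class to them, and where a whole thing is asked for, a point or a joint stands for the part that bears it (a point fixed in the world has none). Each returns a list of dicts, best first, with "conf" (0 to 1); they miss things now and then, are a little off and sometimes report something else, mostly with a low value. They report only what shows in the picture. A call takes as long as a camera call.
- models.recognise(camera, thing): "extent" ([left, top, right, bottom] as shares, 0 to 1, of the picture: columns of its width, rows of its height, round what is visible of it).
- models.spot_point(camera, thing): "point" ([column, row] as shares, 0 to 1, of the picture: columns of its width, rows of its height: a listed point, or the origin of a listed thing).
The state is a dict: "time_s": time; "joint_positions": joint angles; "qvel": joint speeds; "tau": joint torques, N m; "position": TCP position; "tcp_rot": TCP orientation; "force": force on the tool from outside, world axes, zero at the start; "moment": the same for the moment, N m; "opening": opening from 0.0 (shut) to 1.0 (fully open).
Only numpy, scipy, OpenCV 4.12 (cv2) and the standard library are available. Lean on these libraries where they do the work, as an engineer would, in place of code of your own. Each camera call takes 0.05 s, during which the arm holds its last target. There are 200 camera calls.

## Working session

There is one attempt and no reset: what is moved stays moved. The work goes in short steps, Python scripts to look and compute and a tool call to move; the robot and the scene stay as the last step left them, time stands still between calls to the robot, and variables do not carry over. Pictures are saved under pics/ and viewed, about 8 in all and at most 12, crops included, and the job is handed in when it is done.

Besides the shell and the picture viewer there is one more tool, called by a JSON object that holds its "fn" and its "kwargs", one argument or row to a line. arm_command: Moves the arm, as the interface text tells. Shift numbers are shares of 0.08 m and turn numbers shares of 60 degrees, none past 1 either way. Its arguments: {"type":"object","properties":{"translation":{"type":"array"},"rotation":{"type":"array"},"grip":{"type":"array"}},"required":["translation","rotation","grip"]}

```bash
mkdir -p pics
cat > h.py <<'E'
import numpy as np, cv2
from rig import bot, eyes, models
def cam(n):
    s=bot.read_state(); c=eyes.capture(n)
    if n=="wrist":
        T=np.eye(4);T[:3,:3]=np.array(s["tcp_rot"]);T[:3,3]=s["position"]
        M=T@np.array(c["hand_eye"]);R=M[:3,:3];o=M[:3,3]
    else:
        Rw=cv2.Rodrigues(np.array(c["rvec"],float))[0];R=Rw.T;o=-R@np.array(c["tvec"],float).ravel()
    return c["image"],np.array(c["mtx"]),R,o
def toplane(px,K,R,o,z):
    px=np.atleast_2d(np.array(px,float));d=(R@np.linalg.inv(K)@np.c_[px,np.ones(len(px))].T).T
    return o+d*((z-o[2])/d[:,2])[:,None]
E
python3 - <<'E'
from h import *
s=bot.read_state();print({k:np.round(s[k],3).tolist() for k in("time_s","position","tcp_rot","force","opening")})
for n in("scene","side","wrist"):
    im,K,R,o=cam(n);cv2.imwrite(f"pics/{n}0.png",im);print(n,o.round(3),R[:,2].round(2))
    for t in("tin","stop","sharps","jar"):
        for r in models.spot_point(n,t)[:2]:
            p=np.array(r["point"])*[560,420];print(t,round(r["conf"],2),p.round(),toplane(p,K,R,o,0)[0].round(3))
E
```

```text
{'time_s': 0.0, 'position': [0.624, 0.0, 0.244], 'tcp_rot': [[-0.0, -0.002, 1.0], [-1.0, 0.0, -0.0], [-0.0, -1.0, -0.002]], 'force': [0.223, -0.868, -0.67], 'opening': 1.001}
scene [ 1.173 -0.035  0.811] [-0.61  0.11 -0.78]
tin 0.56 [176. 219.] [ 0.541 -0.126  0.   ]
tin 0.29 [325. 279.] [0.719 0.134 0.   ]
stop 0.7 [359. 205.] [0.564 0.239 0.   ]
sharps 0.6 [265. 252.] [0.645 0.036 0.   ]
jar 0.81 [260. 180.] [ 0.466  0.052 -0.   ]
side [ 0.288 -0.522  0.676] [ 0.31  0.66 -0.68]
tin 0.64 [322. 306.] [ 0.545 -0.128  0.   ]
tin 0.48 [378. 247.] [ 0.714 -0.058  0.   ]
stop 0.8 [253. 185.] [ 0.57   0.236 -0.   ]
sharps 0.88 [324. 233.] [0.639 0.025 0.   ]
jar 0.94 [244. 255.] [0.468 0.048 0.   ]
wrist [0.626 0.068 0.384] [ 0.   -0.25 -0.97]
tin 0.66 [220. 278.] [ 0.545 -0.126  0.   ]
sharps 0.71 [299. 154.] [0.647 0.037 0.   ]
sharps 0.23 [221. 279.] [ 0.545 -0.128  0.   ]
jar 0.84 [148. 145.] [0.467 0.047 0.   ]
```

View pics/scene0.png

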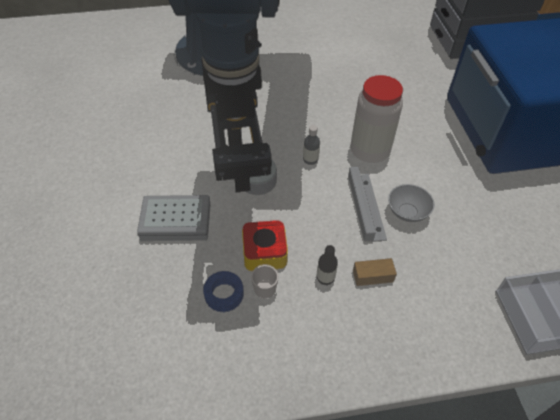

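View pics/wrist0.png

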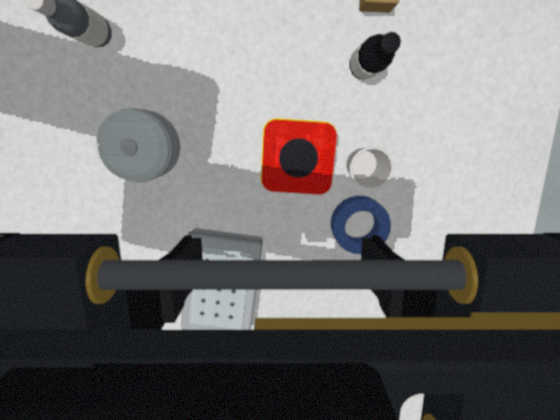

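The scene shows the tin (scene 175,218) pushed roughly along +y, the red sharps box (265,245) and the jar (260,180) forming the gap, and the stop (367,205) beyond. In the wrist picture the fingers hide part of the tin (220,280). I'll move behind the tin for a clear look.

{"fn": "arm_command", "kwargs": {
  "translation": [
    [0.33, 0, -0.1],
    [0.66, 0, -0.2],
    [1, 0, -0.3],
    [1, 0, -0.3]
  ],
  "rotation": [
    [0, 0, 0],
    [0, 0, 0],
    [0, 0, 0],
    [0, 0, 0]
  ],
  "grip": [-1, -1, -1, -1]
}}

```text
time_s: 1.15
position: [0.6004, -0.083, 0.2446]
tcp_rot: [[-0.003, -0.0, 1.0], [-1.0, -0.001, -0.003], [0.001, -1.0, -0.0]]
force: [0.4, -0.5, -0.3]
opening: 0.994
```

{"fn": "arm_command", "kwargs": {
  "translation": [
    [0.33, 0, -0.1],
    [0.66, 0, -0.2],
    [1, 0, -0.3],
    [1, 0, -0.3]
  ],
  "rotation": [
    [0, 0, 0],
    [0, 0, 0],
    [0, 0, 0],
    [0, 0, 0]
  ],
  "grip": [-1, -1, -1, -1]
}}

```text
time_s: 1.55
position: [0.5767, -0.1625, 0.2447]
tcp_rot: [[-0.003, 0.0, 1.0], [-1.0, -0.001, -0.003], [0.001, -1.0, 0.0]]
force: [1.3, 0.1, 1.1]
opening: 1.0
```

{"fn": "arm_command", "kwargs": {
  "translation": [
    [0.33, 0, -0.1],
    [0.66, 0, -0.2],
    [1, 0, -0.3],
    [1, 0, -0.3],
    [1, 0, -0.3]
  ],
  "rotation": [
    [0, 0, 0],
    [0, 0, 0],
    [0, 0, 0],
    [0, 0, 0],
    [0, 0, 0]
  ],
  "grip": [-1, -1, -1, -1, -1]
}}

```text
time_s: 2.05
position: [0.5532, -0.2393, 0.2445]
tcp_rot: [[-0.001, 0.0, 1.0], [-1.0, 0.001, -0.001], [-0.001, -1.0, 0.0]]
force: [-0.5, -0.3, 0.4]
opening: 1.0
```

Run:
```python
from h import *
s=bot.read_state();print(s["time_s"],np.round(s["position"],3))
for n in("wrist","scene","side"):
    im,K,R,o=cam(n);cv2.imwrite(f"pics/{n}1.png",im);np.savez(f"{n}1.npz",K=K,R=R,o=o)
    for t in("tin","stop","sharps","jar","ink_a","tub","bowl"):
        for r in models.spot_point(n,t)[:3]:
            if r["conf"]>.3:
                p=np.array(r["point"])*[560,420];print(n,t,round(r["conf"],2),p.round(),toplane(p,K,R,o,0)[0].round(3))
a=cv2.imread("pics/scene1.png")[130:310,120:400];cv2.imwrite("pics/crop1.png",cv2.resize(a,None,fx=2.8,fy=2.8,interpolation=cv2.INTER_CUBIC))
```

```text
2.05 [ 0.553 -0.239  0.244]
wrist tin 0.61 [276.  85.] [ 0.549 -0.125  0.   ]
scene tin 0.82 [173. 220.] [ 0.543 -0.132  0.   ]
scene stop 0.73 [326. 278.] [0.717 0.135 0.   ]
scene stop 0.6 [359. 205.] [0.564 0.238 0.   ]
scene sharps 0.82 [267. 253.] [0.647 0.038 0.   ]
scene jar 0.78 [261. 184.] [0.478 0.052 0.   ]
scene ink_a 0.69 [325. 278.] [0.717 0.134 0.   ]
scene ink_a 0.63 [310. 157.] [ 0.418  0.168 -0.   ]
scene tub 0.84 [368. 150.] [0.417 0.298 0.   ]
scene bowl 0.63 [406. 212.] [ 0.594  0.327 -0.   ]
side tin 0.76 [320. 307.] [ 0.541 -0.128  0.   ]
side stop 0.6 [249. 182.] [0.566 0.248 0.   ]
side jar 0.95 [244. 253.] [0.47  0.051 0.   ]
side ink_a 0.89 [332. 192.] [0.718 0.128 0.   ]
side tub 0.81 [180. 191.] [0.412 0.295 0.   ]
side bowl 0.74 [246. 160.] [0.594 0.33  0.   ]
side bowl 0.38 [179. 189.] [0.412 0.302 0.   ]
```

View pics/wrist1.png

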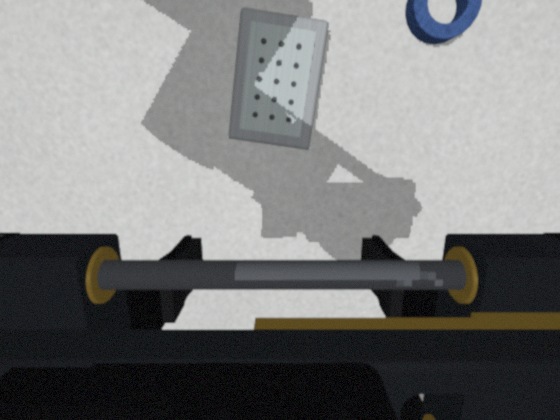

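View pics/crop1.png

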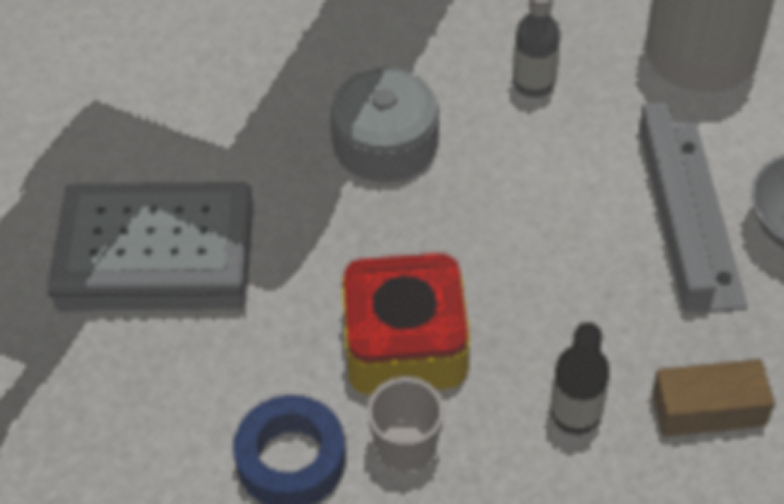

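Run:
```python
from h import *
D={n:np.load(f"{n}1.npz") for n in("wrist","scene")}
W=D["wrist"];S=D["scene"];P=lambda px,d,z,o=None:toplane(px,d["K"],d["R"],d["o"] if o is None else o,z)[:,:2]
sc=lambda a:np.array(a,float)/2.8+[120,130]
def ang(v):return np.degrees(np.arctan2(-v[0],v[1])).round(2)  # dir vs +y, ccw
o0=W["o"]+np.array([.624,0,.244])-[.5532,-.2393,.2445]
for nm,q in(("tinW",P([(230,137),(309,149),(328,21),(241,9)],W,.032)),("tinS",P(sc([(51,292),(66,184),(251,183),(246,296)]),S,.032)),
 ("sharpS",P(sc([(346,258),(459,254),(467,350),(348,358)]),S,.047)),("sharpW",P([(263,120),(338,121),(335,193),(261,192)],W,.047,o0))):
    e=[np.linalg.norm(q[i]-q[i-1]).round(3) for i in range(4)]
    print(nm,q.round(3).tolist(),"c",q.mean(0).round(4),e,[ang(q[i]-q[i-1]) for i in range(4)])
q=P(sc([(642,106),(686,293)]),S,.03);print("stop front",q.round(4).tolist(),"mid",q.mean(0),np.linalg.norm(q[1]-q[0]),ang(q[1]-q[0]))
print("jarW",P([(134,143)],W,.042,o0),"jarS",P(sc([(386,118)]),S,.042))
```

```text
tinW [[0.499, -0.182], [0.585, -0.195], [0.601, -0.069], [0.515, -0.058]] c [ 0.55   -0.1258] [np.float64(0.125), np.float64(0.087), np.float64(0.127), np.float64(0.087)] [np.float64(172.58), np.float64(-98.61), np.float64(-7.47), np.float64(82.88)]
tinS [[0.59, -0.193], [0.499, -0.183], [0.518, -0.055], [0.614, -0.066]] c [ 0.5552 -0.124 ] [np.float64(0.129), np.float64(0.092), np.float64(0.129), np.float64(0.097)] [np.float64(169.54), np.float64(83.74), np.float64(-8.58), np.float64(-96.65)]
sharpS [[0.604, 0.002], [0.613, 0.076], [0.688, 0.068], [0.682, -0.006]] c [0.6467 0.035 ] [np.float64(0.078), np.float64(0.075), np.float64(0.075), np.float64(0.075)] [np.float64(83.88), np.float64(-6.48), np.float64(-96.01), np.float64(175.5)]
sharpW [[0.607, 0.075], [0.684, 0.074], [0.684, -0.002], [0.603, -0.0]] c [0.6443 0.0367] [np.float64(0.075), np.float64(0.077), np.float64(0.075), np.float64(0.08)] [np.float64(-2.59), np.float64(-90.85), np.float64(179.94), np.float64(89.08)]
stop front [[0.4876, 0.2346], [0.6557, 0.2217]] mid [0.57166619 0.22815163] 0.16855413604702738 -94.42
jarW [[0.46930434 0.05190671]] jarS [[0.48094865 0.04587057]]
```

Wrist view: tin corners (230,137), (309,149), (328,21), (241,9). Scene crop: tin, jar, sharps box and stop face (642,106)-(686,293). The tin is only about 3° off the push axis. Next is one accurate overhead look at the gap and stop.

{"fn": "arm_command", "kwargs": {
  "translation": [
    [-0.5, -0.25, 0],
    [-1, -0.5, 0],
    [-1, -0.5, 0]
  ],
  "rotation": [
    [0, 0, 0],
    [0, 0, 0],
    [0, 0, 0]
  ],
  "grip": [0, 0, 0]
}}

```text
time_s: 3.55
position: [0.5537, -0.1562, 0.2873]
tcp_rot: [[0.004, 0.004, 1.0], [-1.0, 0.0, 0.004], [-0.0, -1.0, 0.004]]
force: [-0.3, -0.5, 0.7]
opening: 0.812
```

{"fn": "arm_command", "kwargs": {
  "translation": [
    [-0.5, 0, 0],
    [-1, 0, 0],
    [-1, 0, 0]
  ],
  "rotation": [
    [0, 0, 0],
    [0, 0, 0],
    [0, 0, 0]
  ],
  "grip": [0, 0, 0]
}}

```text
time_s: 3.85
position: [0.552, -0.076, 0.2843]
tcp_rot: [[0.004, -0.001, 1.0], [-1.0, 0.002, 0.004], [-0.002, -1.0, -0.001]]
force: [-0.0, 0.4, -0.4]
opening: 0.551
```

{"fn": "arm_command", "kwargs": {
  "translation": [
    [-0.5, 0, 0],
    [-1, 0, 0],
    [-1, 0, 0]
  ],
  "rotation": [
    [0, 0, 0],
    [0, 0, 0],
    [0, 0, 0]
  ],
  "grip": [0, 0, 0]
}}

```text
time_s: 4.15
position: [0.5524, 0.0032, 0.2843]
tcp_rot: [[0.004, -0.001, 1.0], [-1.0, 0.002, 0.004], [-0.002, -1.0, -0.001]]
force: [1.1, -0.7, 0.5]
opening: 0.505
```

{"fn": "arm_command", "kwargs": {
  "translation": [
    [-0.5, 0, 0],
    [-1, 0, 0],
    [-1, 0, 0],
    [-1, 0, 0],
    [-1, 0, 0]
  ],
  "rotation": [
    [0, 0, 0],
    [0, 0, 0],
    [0, 0, 0],
    [0, 0, 0],
    [0, 0, 0]
  ],
  "grip": [0, 0, 0, 0, 0]
}}

```text
time_s: 4.65
position: [0.5534, 0.0784, 0.2844]
tcp_rot: [[-0.001, 0.0, 1.0], [-1.0, -0.001, -0.001], [0.001, -1.0, 0.0]]
force: [-0.1, -0.4, -0.2]
opening: 0.499
```

Run:
```python
from h import *
s=bot.read_state();print(s["time_s"],np.round(s["position"],4),s["opening"])
im,K,R,o=cam("wrist");np.savez("wrist2.npz",K=K,R=R,o=o)
cv2.imwrite("pics/wrist2.png",cv2.convertScaleAbs(cv2.resize(im,(800,600),interpolation=cv2.INTER_CUBIC),alpha=1.3))
```

```text
4.65 [0.5534 0.0784 0.2844] 0.498543030119575
```

View pics/wrist2.png

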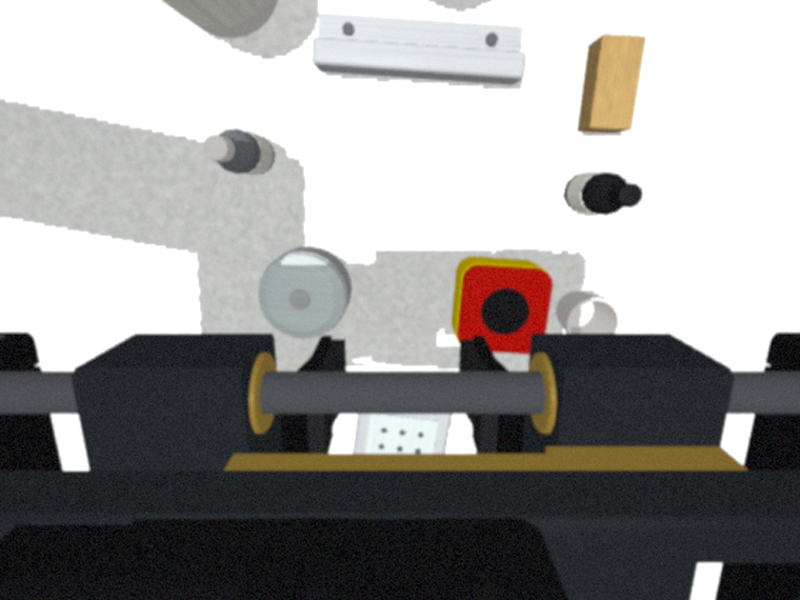

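Run:
```python
from h import *
W=np.load("wrist2.npz");P=lambda px,z:toplane(np.array(px,float)*.7,W["K"],W["R"],W["o"],z)[:,:2].round(4)
print(W["o"])
q=P([(315,66),(523,80)],.03);d=q[1]-q[0];print("stop top front",q.tolist(),q.mean(0),np.linalg.norm(d),np.degrees(np.arctan2(d[1],d[0])))
q=P([(314,72),(522,87)],.0);d=q[1]-q[0];print("stop bot front",q.tolist(),q.mean(0),np.linalg.norm(d),np.degrees(np.arctan2(d[1],d[0])))
print("sharps top L edge",P([(463,275),(457,337)],.047).tolist(),"R",P([(551,275),(548,340)],.047).tolist(),"far",P([(475,266),(540,267)],.047).tolist())
print("sharps base L",P([(456,270),(453,325)],0).tolist())
print("jar knob",P([(300,298)],.05),"right edge base",P([(351,288)],0),"left top",P([(259,292)],.043),"right top",P([(343,300)],.043))
print("inks",P([(265,156),(578,193)],0))
```

```text
[0.55440703 0.14656982 0.42430059]
stop top front [[0.4859, 0.2351], [0.6521, 0.2245]] [0.569  0.2298] 0.16653768342330214 -3.649300718930192
stop bot front [[0.4796, 0.2371], [0.6591, 0.2248]] [0.56935 0.23095] 0.17992092707631316 -3.919989715704156
sharps top L edge [[0.6067, 0.0686], [0.6031, 0.0128]] R [[0.6816, 0.0684], [0.6836, 0.0098]] far [[0.6166, 0.0764], [0.6717, 0.0754]]
sharps base L [[0.6063, 0.0638], [0.6049, 0.0087]]
jar knob [[0.4674 0.0495]] right edge base [[0.5055 0.0464]] left top [[0.4305 0.0532]] right top [[0.5032 0.0458]]
inks [[0.4321 0.1682]
 [0.7161 0.1352]]
```

The wrist view gives: stop face top edge (315,66)-(523,80), jar centre (305,293), sharps left edge x≈460. So the push axis is about -3.8° from +y and passes through (0.556, 0.043), with the gap about 99 mm wide. The half-open hand now goes in behind the tin.

{"fn": "arm_command", "kwargs": {
  "translation": [
    [0.5, 0, -0.05],
    [1, 0, -0.1],
    [1, 0, -0.1]
  ],
  "rotation": [
    [0, 0, 0],
    [0, 0, 0],
    [0, 0, 0]
  ],
  "grip": [0, 0, 0]
}}

```text
time_s: 5.0
position: [0.5451, -0.0055, 0.2846]
tcp_rot: [[-0.006, 0.0, 1.0], [-1.0, -0.003, -0.006], [0.003, -1.0, 0.0]]
force: [0.7, 0.1, -0.1]
opening: 0.501
```

{"fn": "arm_command", "kwargs": {
  "translation": [
    [0.5, 0.3, 0],
    [1, 0.5, 0],
    [1, 0.5, 0]
  ],
  "rotation": [
    [0, 0, 0],
    [0, 0, 0],
    [0, 0, 0]
  ],
  "grip": [0, 0, 0]
}}

```text
time_s: 5.3
position: [0.5442, -0.0846, 0.2425]
tcp_rot: [[-0.006, -0.003, 1.0], [-1.0, -0.001, -0.006], [0.001, -1.0, -0.003]]
force: [-0.4, 0.3, 0.9]
opening: 0.499
```

{"fn": "arm_command", "kwargs": {
  "translation": [
    [0.5, 0.3, 0],
    [1, 0.6, 0],
    [1, 0.6, 0]
  ],
  "rotation": [
    [0, 0, 0],
    [0, 0, 0],
    [0, 0, 0]
  ],
  "grip": [0, 0, 0]
}}

```text
time_s: 5.6
position: [0.5441, -0.1637, 0.1941]
tcp_rot: [[-0.005, -0.003, 1.0], [-1.0, 0.0, -0.005], [-0.0, -1.0, -0.003]]
force: [0.4, 0.0, -1.0]
opening: 0.5
```

{"fn": "arm_command", "kwargs": {
  "translation": [
    [0.5, 0, 0],
    [1, 0.5, 0],
    [1, 0.6, 0],
    [1, 0.6, 0],
    [1, 0.6, 0]
  ],
  "rotation": [
    [0, 0, 0],
    [0, 0.063, 0],
    [0, 0.063, 0],
    [0, 0.063, 0],
    [0, 0.063, 0]
  ],
  "grip": [0, 0, 0, 0, 0]
}}

```text
time_s: 6.1
position: [0.5449, -0.2385, 0.1489]
tcp_rot: [[-0.065, -0.001, 0.998], [-0.998, 0.001, -0.065], [-0.001, -1.0, -0.001]]
force: [0.3, 0.5, -0.1]
opening: 0.501
```

Run:
```python
from h import *
s=bot.read_state();print(s["time_s"],np.round(s["position"],4),np.round(s["tcp_rot"],3).tolist())
im,K,R,o=cam("wrist");np.savez("wrist3.npz",K=K,R=R,o=o)
cv2.imwrite("pics/wrist3.png",cv2.convertScaleAbs(cv2.resize(im,(800,600),interpolation=cv2.INTER_CUBIC),alpha=1.3))
```

```text
6.1 [ 0.5449 -0.2385  0.1489] [[-0.065, -0.001, 0.998], [-0.998, 0.001, -0.065], [-0.001, -1.0, -0.001]]
```

View pics/wrist3.png

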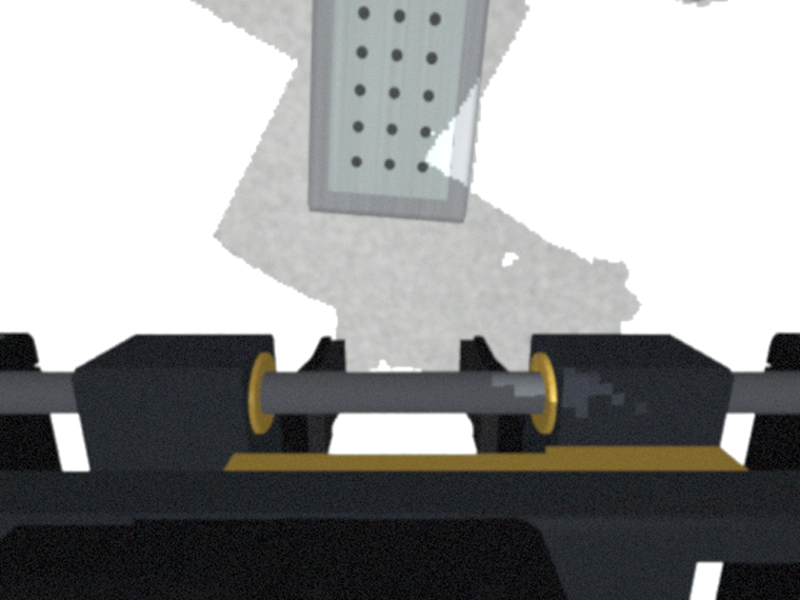

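The wrist view shows the tin's trailing edge at (310,211)-(463,222): about 4° skew to the hand and about 5 mm off the axis to the right. Next: descend, make contact slowly, and let the two fingers square it.

{"fn": "arm_command", "kwargs": {
  "translation": [
    [0, 0.25, 0],
    [0, 0.5, -0.03],
    [0, 0.8, -0.06],
    [0, 0.8, -0.06]
  ],
  "rotation": [
    [0, 0, 0],
    [0, 0, 0],
    [0, 0, 0],
    [0, 0, 0]
  ],
  "grip": [0, 0, 0, 0]
}}

```text
time_s: 6.55
position: [0.5388, -0.2371, 0.0833]
tcp_rot: [[-0.064, -0.004, 0.998], [-0.998, 0.003, -0.064], [-0.003, -1.0, -0.004]]
force: [-1.5, -0.1, -0.5]
opening: 0.499
```

{"fn": "arm_command", "kwargs": {
  "translation": [
    [0, 0.25, 0],
    [0, 0.5, 0],
    [0, 0.67, 0],
    [0, 0.67, 0],
    [0, 0.67, 0]
  ],
  "rotation": [
    [0, 0, 0],
    [0, 0, 0],
    [0, 0, 0],
    [0, 0, 0],
    [0, 0, 0]
  ],
  "grip": [0, 0, 0, 0, 0]
}}

```text
time_s: 7.05
position: [0.5408, -0.2396, 0.0318]
tcp_rot: [[-0.065, 0.001, 0.998], [-0.998, -0.001, -0.065], [0.001, -1.0, 0.001]]
force: [0.9, 0.1, 0.1]
opening: 0.5
```

{"fn": "arm_command", "kwargs": {
  "translation": [
    [-0.15, 0, 0],
    [-0.25, 0, 0],
    [-0.35, 0, 0],
    [-0.43, 0, 0],
    [-0.5, 0, 0]
  ],
  "rotation": [
    [0, 0, 0],
    [0, 0, 0],
    [0, 0, 0],
    [0, 0, 0],
    [0, 0, 0]
  ],
  "grip": [0, 0, 0, 0, 0]
}}

```text
time_s: 7.55
position: [0.5434, -0.1994, 0.0313]
tcp_rot: [[-0.065, 0.001, 0.998], [-0.998, -0.001, -0.065], [0.001, -1.0, 0.001]]
force: [0.9, -1.1, 0.6]
opening: 0.5
```

{"fn": "arm_command", "kwargs": {
  "translation": [
    [-0.06, 0, 0],
    [-0.12, 0, 0],
    [-0.18, 0, 0],
    [-0.2, 0, 0],
    [-0.2, 0, 0]
  ],
  "rotation": [
    [0, 0, 0],
    [0, 0, 0],
    [0, 0, 0],
    [0, 0, 0],
    [0, 0, 0]
  ],
  "grip": [0, 0, 0, 0, 0]
}}

```text
time_s: 8.05
position: [0.5437, -0.1833, 0.0309]
tcp_rot: [[-0.066, -0.001, 0.998], [-0.998, 0.0, -0.066], [-0.0, -1.0, -0.001]]
force: [0.3, -0.3, -0.2]
opening: 0.499
```

```bash
cat > look.py <<'E'
import sys
from h import *
k=sys.argv[1]
s=bot.read_state();print(s["time_s"],np.round(s["position"],4),np.round(s["tcp_rot"],3).tolist(),np.round(s["force"],1))
A=[]
for n in("wrist","scene"):
    im,K,R,o=cam(n);np.savez(f"{n}{k}.npz",K=K,R=R,o=o);cv2.imwrite(f"pics/{n}{k}.png",im);A.append(im)
a=cv2.convertScaleAbs(cv2.resize(A[0][:240],(800,343),interpolation=cv2.INTER_CUBIC),alpha=1.3)
b=cv2.convertScaleAbs(cv2.resize(A[1][150:285,130:445],(600,257),interpolation=cv2.INTER_CUBIC),alpha=1.3)
c=np.zeros((600,800,3),np.uint8);c[:343]=a;c[343:,:600]=b;cv2.imwrite(f"pics/both{k}.png",c)
E
python3 look.py 4
```

```text
8.05 [ 0.5437 -0.1833  0.0309] [[-0.066, -0.001, 0.998], [-0.998, 0.0, -0.066], [-0.0, -1.0, -0.001]] [ 0.3 -0.3 -0.2]
```

View pics/both4.png

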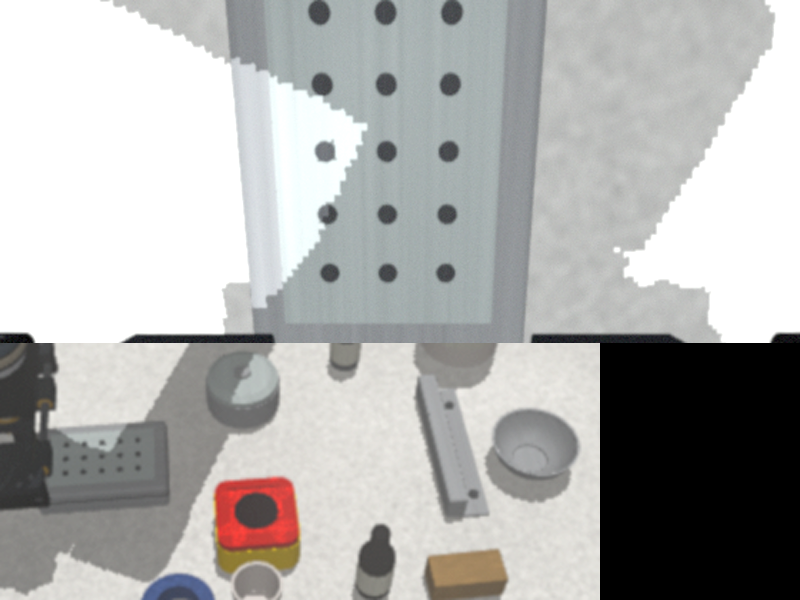

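The tin is now square to the hand (hole columns symmetric about x=387) and about 1–2 mm from the axis. I'll push to just before the gap and look again.

{"fn": "arm_command", "kwargs": {
  "translation": [
    [-0.08, 0, 0],
    [-0.18, 0, 0.005],
    [-0.28, 0, 0.01],
    [-0.36, 0, 0.015],
    [-0.42, 0, 0.015]
  ],
  "rotation": [
    [0, 0, 0],
    [0, 0, 0],
    [0, 0, 0],
    [0, 0, 0],
    [0, 0, 0]
  ],
  "grip": [0, 0, 0, 0, 0]
}}

```text
time_s: 8.65
position: [0.5472, -0.1492, 0.0308]
tcp_rot: [[-0.065, -0.001, 0.998], [-0.998, 0.0, -0.065], [-0.0, -1.0, -0.001]]
force: [0.5, -1.5, -0.3]
opening: 0.501
```

```bash
cat > look2.py <<'E'
import sys
from h import *
k=sys.argv[1]
s=bot.read_state();print(s["time_s"],np.round(s["position"],4),np.round(s["tcp_rot"],3).tolist(),np.round(s["force"],1))
x,y,w,h=map(int,sys.argv[2:6]);x2,y2=map(int,sys.argv[6:8])
A=[]
for n,(a,b) in(("scene",(x,y)),("side",(x2,y2))):
    im,K,R,o=cam(n);np.savez(f"{n}{k}.npz",K=K,R=R,o=o);cv2.imwrite(f"pics/{n}{k}.png",im)
    A.append(cv2.convertScaleAbs(cv2.resize(im[b:b+h,a:a+w],None,fx=4,fy=4,interpolation=cv2.INTER_CUBIC),alpha=1.3))
cv2.imwrite(f"pics/both{k}.png",np.hstack(A))
E
python3 look2.py 5 185 160 100 110 235 215
```

```text
8.65 [ 0.5472 -0.1492  0.0308] [[-0.065, -0.001, 0.998], [-0.998, 0.0, -0.065], [-0.0, -1.0, -0.001]] [ 0.5 -1.5 -0.3]
```

View pics/both5.png

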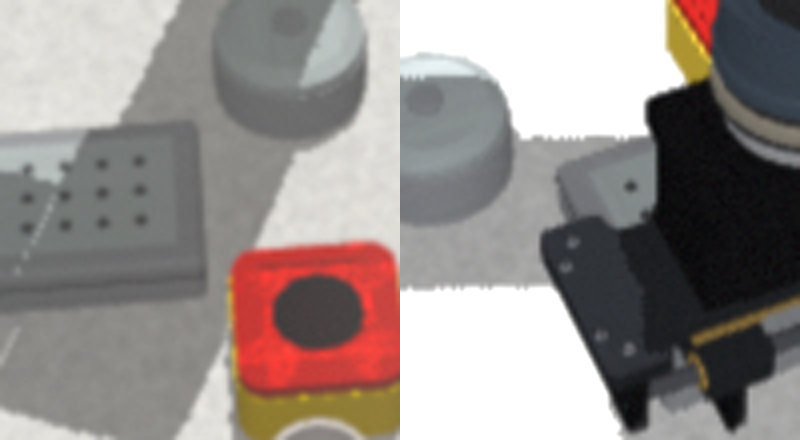

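Run:
```python
from h import *
S=np.load("scene5.npz");v=np.array([.9978,-.0663]);u=np.array([.0663,.9978]);g=np.array([.556,.043])
def f(n,px,z):
    q=toplane(np.array(px,float)/4+[185,160],S["K"],S["R"],S["o"],z)[:,:2]-g;print(n,"lat",(q@v*1e3).round(1),"long",(q@u*1e3).round(1))
f("tin lead top",[(193,123),(207,262)],.032)
f("tin lead bot R",[(206,292)],0)
f("tin side R top",[(0,284),(190,268)],.032)
f("tin side L top",[(10,133),(180,124)],.032)
f("sharps face",[(258,251),(375,243)],.047)
f("jar base",[(285,138),(300,137),(310,135)],0)
f("jar top c",[(290,22)],.05)
q=toplane([(359,205)],S["K"],S["R"],S["o"],0);
s=np.array([.5472,-.1492])-g;print("tcp",s@v,s@u)
```

```text
tin lead top lat [-39.1  46.5] long [-53.7 -50.9]
tin lead bot R lat [40.7] long [-52.8]
tin side R top lat [50.4 49.2] long [-147.1  -59. ]
tin side L top lat [-40.8 -39.1] long [-143.4  -60.1]
sharps face lat [53.4 53.7] long [-27.   27.2]
jar base lat [-52.  -52.  -52.8] long [-8.  -0.3  4.9]
jar top c lat [-85.8] long [-1.9]
tcp 0.003962219999999968 -0.1923606
```

{"fn": "arm_command", "kwargs": {
  "translation": [
    [0.15, 0, 0],
    [0.25, 0, 0],
    [0.25, -0.4, 0],
    [0.25, -0.8, 0],
    [0.25, -1, 0]
  ],
  "rotation": [
    [0, 0, 0],
    [0, 0, 0],
    [0, 0, 0],
    [0, 0, 0],
    [0, 0, 0]
  ],
  "grip": [0, 0, 0, 0, 0]
}}

```text
time_s: 9.25
position: [0.5471, -0.1723, 0.1133]
tcp_rot: [[-0.068, 0.004, 0.998], [-0.998, -0.002, -0.068], [0.002, -1.0, 0.004]]
force: [0.7, -0.6, 0.2]
opening: 0.501
```

{"fn": "arm_command", "kwargs": {
  "translation": [
    [-0.25, -0.5, 0],
    [-0.5, -1, 0],
    [-0.5, -1, 0]
  ],
  "rotation": [
    [0, 0, 0],
    [0, 0, 0],
    [0, 0, 0]
  ],
  "grip": [0, 0, 0]
}}

```text
time_s: 9.55
position: [0.5516, -0.1308, 0.1964]
tcp_rot: [[-0.065, 0.01, 0.998], [-0.998, -0.004, -0.065], [0.003, -1.0, 0.01]]
force: [0.6, 0.0, -0.2]
opening: 0.499
```

{"fn": "arm_command", "kwargs": {
  "translation": [
    [-0.25, -0.5, 0],
    [-0.5, -1, 0],
    [-0.5, -1, 0],
    [-0.5, -1, 0],
    [-0.5, -1, 0]
  ],
  "rotation": [
    [0, 0, 0],
    [0, 0, 0],
    [0, 0, 0],
    [0, 0, 0],
    [0, 0, 0]
  ],
  "grip": [0, 0, 0, 0, 0]
}}

```text
time_s: 10.05
position: [0.5503, -0.0911, 0.2695]
tcp_rot: [[-0.067, -0.003, 0.998], [-0.998, 0.001, -0.067], [-0.001, -1.0, -0.003]]
force: [0.1, 0.3, -0.0]
opening: 0.498
```

Run:
```python
from h import *
s=bot.read_state();print(s["time_s"],np.round(s["position"],4),np.round(s["tcp_rot"],3).tolist())
im,K,R,o=cam("wrist");np.savez("wrist6.npz",K=K,R=R,o=o);cv2.imwrite("pics/w6raw.png",im)
a=im[80:260,130:400]
cv2.imwrite("pics/wrist6.png",cv2.convertScaleAbs(cv2.resize(a,None,fx=2.9,fy=2.9,interpolation=cv2.INTER_CUBIC),alpha=1.2))
```

```text
10.05 [ 0.5503 -0.0911  0.2695] [[-0.067, -0.003, 0.998], [-0.998, 0.001, -0.067], [-0.001, -1.0, -0.003]]
```

View pics/wrist6.png

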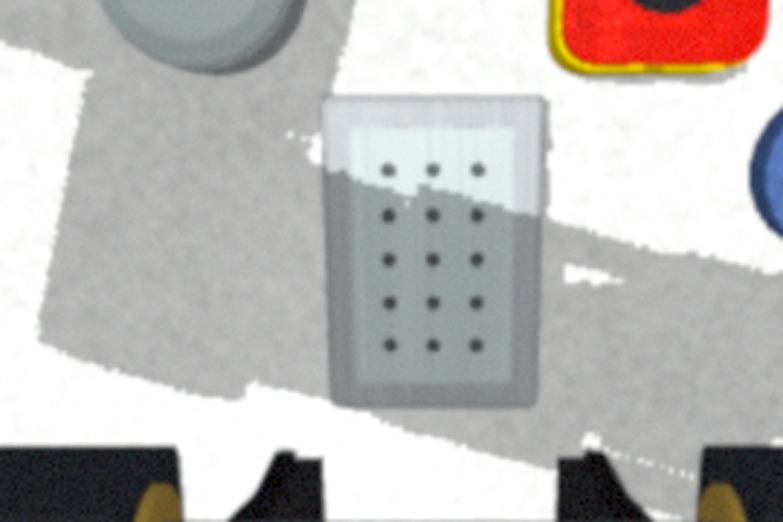

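Run:
```python
from h import *
im=cv2.imread("pics/w6raw.png");W=np.load("wrist6.npz")
v=np.array([.9978,-.0663]);u=np.array([.0663,.9978]);g=np.array([.556,.043])
def f(n,px,z):
    q=toplane(px,W["K"],W["R"],W["o"],z)[:,:2]-g;print(n,"lat",(q@v*1e3).round(1),"long",(q@u*1e3).round(1))
c=lambda a:np.array(a,float)/2.9+[130,80]
f("tin lead top",c([(323,96),(547,98)]),.032);f("tin trail top",c([(333,405),(537,406)]),.032)
f("holes col",c([(388,170),(391,345)]),.032);f("holes mid",c([(433,170),(433,345)]),.032)
hsv=cv2.cvtColor(im,cv2.COLOR_BGR2HSV)
red=((hsv[...,0]<8)|(hsv[...,0]>172))&(hsv[...,1]>150);yel=(hsv[...,0]>18)&(hsv[...,0]<35)&(hsv[...,1]>150)
red[:,420:]=0;yel[:,420:]=0
print(np.argwhere(red)[:,0].min())
for r in(40,50,60,70,80,90):
    a=np.flatnonzero(red[r,250:420]);b=np.flatnonzero(yel[r,250:420]);print(r,a.min()+250,a.max()+250,b.min()+250 if len(b) else None)
    f(" red",[(a.min()+249.8,r),(a.max()+250.2,r)],.047)
    if len(b):f(" yel",[(b.min()+249.8,r)],.0)
G=cv2.medianBlur(cv2.cvtColor(im,cv2.COLOR_BGR2GRAY),3)
print(cv2.HoughCircles(G[:120,130:260],cv2.HOUGH_GRADIENT,1.5,40,param1=80,param2=15,minRadius=22,maxRadius=45))
for r in(40,50,60,70):print(r,G[r,190:275:1].tolist())
```

```text
tin lead top lat [-41.8  46.6] long [-50.8 -51.7]
tin trail top lat [-41.7  45.7] long [-177.8 -178.4]
holes col lat [-16.6 -16.5] long [ -79.4 -151.5]
holes mid lat [1.5 1.2] long [ -79.4 -151.5]
25
40 326 397 323
 red lat [ 50.3 124.6] long [21.4 21.2]
 yel lat [52.8] long [32.8]
50 326 396 321
 red lat [ 50.7 124.4] long [11.9 11.7]
 yel lat [50.7] long [22.]
60 325 396 320
 red lat [ 49.9 125.3] long [2.2 2. ]
 yel lat [49.8] long [11.1]
70 325 395 320
 red lat [ 50.2 125.1] long [-7.6 -7.8]
 yel lat [50.2] long [-0.]
80 325 394 320
 red lat [ 50.6 124.9] long [-17.6 -17.7]
 yel lat [50.5] long [-11.2]
90 325 393 320
 red lat [ 50.9 124.7] long [-27.7 -27.8]
 yel lat [50.8] long [-22.7]
[[[65.25 63.75 37.45]]]
40 [137, 138, 137, 138, 138, 138, 138, 138, 137, 137, 137, 139, 139, 139, 138, 138, 138, 138, 137, 135, 133, 131, 131, 131, 131, 130, 130, 130, 129, 127, 123, 122, 124, 140, 145, 147, 150, 155, 156, 158, 163, 176, 188, 188, 188, 196, 203, 208, 209, 209, 208, 207, 205, 208, 210, 212, 213, 212, 212, 212, 211, 211, 211, 211, 210, 210, 211, 211, 212, 212, 212, 211, 211, 211, 21
[... 632 characters left out ...]
35, 132, 128, 125, 124, 124, 125, 126, 125, 122, 114, 107, 98, 95, 95, 115, 137, 139, 140, 139, 139, 141, 142, 144, 146, 146, 147, 146, 145, 145, 143, 143, 144, 146, 151, 152, 152, 152, 174, 202, 209, 209, 208, 208, 211, 212, 213, 213, 212, 211, 210, 209, 209, 209, 209, 210]
70 [112, 112, 112, 110, 109, 109, 109, 107, 107, 118, 128, 134, 134, 135, 136, 136, 135, 135, 136, 137, 137, 138, 137, 136, 136, 137, 137, 138, 138, 138, 135, 130, 125, 125, 125, 125, 125, 124, 122, 116, 108, 107, 95, 86, 86, 90, 110, 138, 146, 148, 147, 144, 144, 144, 145, 146, 146, 144, 144, 144, 144, 144, 146, 148, 156, 177, 203, 207, 207, 207, 208, 209, 211, 212, 213, 214, 214, 213, 212, 212, 211, 211, 210, 210, 210]
```

Run:
```python
from h import *
im=cv2.imread("pics/w6raw.png");W=np.load("wrist6.npz")
v=np.array([.9978,-.0663]);u=np.array([.0663,.9978]);g=np.array([.556,.043])
G=cv2.cvtColor(im,cv2.COLOR_BGR2GRAY).astype(float)
for r in(64,68,72,76,80,84,88):
    d=np.diff(G[r-1:r+2].mean(0)[222:245]);c=222.5+d.argmax()
    q=toplane([(c,r)],W["K"],W["R"],W["o"],0)[0,:2]-g;print(r,c,q@v*1e3,q@u*1e3)
```

```text
64 235.5 -50.91230007170743 6.885376347727094
68 235.5 -51.08021099964755 2.445640310792417
72 236.5 -50.044930059773336 -2.022594512562885
76 235.5 -51.41897552654262 -6.5116389833089166
80 235.5 -51.589846366145444 -11.029638100770018
84 234.5 -52.97651998849793 -15.571593552243295
88 232.5 -55.58978487156742 -20.137788249563904
```

The single wrist view shows the gap spans lat -50.5 to +50.3 mm, and the tin is centred at about +1.8 mm with its sides parallel. I'll go back behind it, push with a 2 mm left correction before the gap, and carry on in.

{"fn": "arm_command", "kwargs": {
  "translation": [
    [0.25, 0.5, 0],
    [0.5, 1, 0],
    [0.5, 1, 0]
  ],
  "rotation": [
    [0, 0, 0],
    [0, 0, 0],
    [0, 0, 0]
  ],
  "grip": [0, 0, 0]
}}

```text
time_s: 10.4
position: [0.5443, -0.1313, 0.1846]
tcp_rot: [[-0.069, -0.013, 0.998], [-0.998, 0.005, -0.069], [-0.004, -1.0, -0.013]]
force: [-1.0, -0.1, 0.7]
opening: 0.497
```

{"fn": "arm_command", "kwargs": {
  "translation": [
    [0.3, 0.4, 0],
    [0.5, 0.7, 0],
    [0.5, 1, 0],
    [0.5, 1, 0]
  ],
  "rotation": [
    [0, 0, 0],
    [0, 0, 0],
    [0, 0, 0],
    [0, 0, 0]
  ],
  "grip": [0, 0, 0, 0]
}}

```text
time_s: 10.8
position: [0.5439, -0.1697, 0.1083]
tcp_rot: [[-0.068, -0.006, 0.998], [-0.998, 0.004, -0.068], [-0.003, -1.0, -0.007]]
force: [-1.4, 0.4, 0.6]
opening: 0.505
```

{"fn": "arm_command", "kwargs": {
  "translation": [
    [0, 0.4, 0],
    [0, 0.8, 0],
    [0, 1, 0],
    [0, 1, 0],
    [0, 1, 0]
  ],
  "rotation": [
    [0, 0, 0],
    [0, 0, 0],
    [0, 0, 0],
    [0, 0, 0],
    [0, 0, 0]
  ],
  "grip": [0, 0, 0, 0, 0]
}}

```text
time_s: 11.3
position: [0.5468, -0.1703, 0.0321]
tcp_rot: [[-0.066, 0.001, 0.998], [-0.998, -0.001, -0.066], [0.0, -1.0, 0.001]]
force: [0.3, 0.3, 0.2]
opening: 0.501
```

{"fn": "arm_command", "kwargs": {
  "translation": [
    [-0.13, 0, 0],
    [-0.24, 0, 0],
    [-0.34, 0, -0.01],
    [-0.44, 0, -0.018],
    [-0.52, 0, -0.025]
  ],
  "rotation": [
    [0, 0, 0],
    [0, 0, 0],
    [0, 0, 0],
    [0, 0, 0],
    [0, 0, 0]
  ],
  "grip": [0, 0, 0, 0, 0]
}}

```text
time_s: 11.8
position: [0.5472, -0.1281, 0.0315]
tcp_rot: [[-0.065, 0.001, 0.998], [-0.998, -0.001, -0.065], [0.001, -1.0, 0.001]]
force: [-0.2, -2.3, 2.2]
opening: 0.496
```

{"fn": "arm_command", "kwargs": {
  "translation": [
    [-0.1, 0, 0],
    [-0.2, 0, 0],
    [-0.3, 0, 0],
    [-0.4, 0, 0],
    [-0.48, 0, 0]
  ],
  "rotation": [
    [0, 0, 0],
    [0, 0, 0],
    [0, 0, 0],
    [0, 0, 0],
    [0, 0, 0]
  ],
  "grip": [0, 0, 0, 0, 0]
}}

```text
time_s: 12.3
position: [0.5491, -0.0895, 0.0309]
tcp_rot: [[-0.066, -0.0, 0.998], [-0.998, 0.0, -0.066], [-0.0, -1.0, -0.0]]
force: [-0.4, -1.7, 1.7]
opening: 0.498
```

```bash
python3 look.py 7
```

```text
12.3 [ 0.5491 -0.0895  0.0309] [[-0.066, -0.0, 0.998], [-0.998, 0.0, -0.066], [-0.0, -1.0, -0.0]] [-0.4 -1.7  1.7]
```

View pics/both7.png

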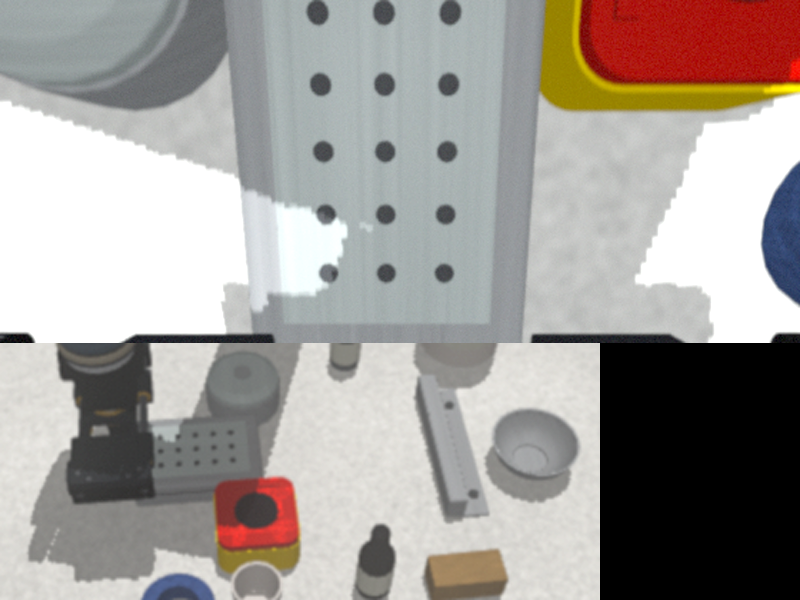

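Run:
```python
from h import *
W=np.load("wrist7.npz");v=np.array([.9978,-.0663]);u=np.array([.0663,.9978]);g=np.array([.556,.043])
def f(n,px,z):
    q=toplane(np.array(px,float)*.7,W["K"],W["R"],W["o"],z)[:,:2]-g;print(n,"lat",(q@v*1e3).round(1),"long",(q@u*1e3).round(1))
f("tin R",[(545,5),(540,70),(528,300)],.032);f("tin L",[(228,5),(233,70),(250,300)],.032);f("holes",[(384,13),(386,273)],.032)
f("sharps base",[(541,40),(540,85)],0);f("red",[(578,10),(580,40)],.047);f("jar base",[(228,15),(225,30),(217,50),(195,80),(140,108)],0)
```

```text
tin R lat [41.9 41.8 43. ] long [ -18.2  -34.4 -101.2]
tin L lat [-44.3 -44.5 -45.3] long [ -18.2  -34.4 -101.2]
holes lat [-1.9 -2. ] long [-20.1 -92.5]
sharps base lat [50.4 51.1] long [-18.1 -32.2]
red lat [45.8 46.9] long [-24.3 -30.9]
jar base lat [-55.5 -56.9 -60.3 -68.9 -89.3] long [-10.5 -15.  -21.1 -30.5 -39.6]
```

The tin has entered the gap evenly, with roughly 5 mm free on each side and only about 2 N of force. I'll continue straight.

{"fn": "arm_command", "kwargs": {
  "translation": [
    [-0.1, 0, 0],
    [-0.2, 0, 0],
    [-0.3, 0, 0],
    [-0.4, 0, 0],
    [-0.48, 0, 0]
  ],
  "rotation": [
    [0, 0, 0],
    [0, 0, 0],
    [0, 0, 0],
    [0, 0, 0],
    [0, 0, 0]
  ],
  "grip": [0, 0, 0, 0, 0]
}}

```text
time_s: 12.9
position: [0.5516, -0.051, 0.0308]
tcp_rot: [[-0.066, -0.001, 0.998], [-0.998, 0.0, -0.066], [-0.0, -1.0, -0.001]]
force: [0.1, -1.5, -1.1]
opening: 0.503
```

{"fn": "arm_command", "kwargs": {
  "translation": [
    [-0.1, 0, 0],
    [-0.2, 0, 0],
    [-0.3, 0, 0],
    [-0.4, 0, 0],
    [-0.48, 0, 0]
  ],
  "rotation": [
    [0, 0, 0],
    [0, 0, 0],
    [0, 0, 0],
    [0, 0, 0],
    [0, 0, 0]
  ],
  "grip": [0, 0, 0, 0, 0]
}}

```text
time_s: 13.4
position: [0.5543, -0.0129, 0.031]
tcp_rot: [[-0.066, -0.0, 0.998], [-0.998, 0.0, -0.066], [-0.0, -1.0, -0.0]]
force: [0.1, -0.4, -1.1]
opening: 0.501
```

{"fn": "arm_command", "kwargs": {
  "translation": [
    [-0.1, 0, 0],
    [-0.2, 0, 0],
    [-0.3, 0, 0],
    [-0.4, 0, 0],
    [-0.48, 0, 0]
  ],
  "rotation": [
    [0, 0, 0],
    [0, 0, 0],
    [0, 0, 0],
    [0, 0, 0],
    [0, 0, 0]
  ],
  "grip": [0, 0, 0, 0, 0]
}}

```text
time_s: 13.9
position: [0.5568, 0.0254, 0.031]
tcp_rot: [[-0.066, -0.0, 0.998], [-0.998, 0.0, -0.066], [-0.0, -1.0, -0.0]]
force: [-0.3, -1.6, -0.4]
opening: 0.498
```

Run:
```python
from h import *
s=bot.read_state();print(s["time_s"],np.round(s["position"],4),np.round(s["force"],1))
q=np.array(s["position"][:2])-[.556,.043];print("lat",q@[.9978,-.0663],"long",q@[.0663,.9978])
```

```text
13.9 [0.5568 0.0254 0.031 ] [-0.3 -1.6 -0.4]
lat 0.0020067694442959293 long -0.017511268299390575
```

{"fn": "arm_command", "kwargs": {
  "translation": [
    [-0.1, 0, 0],
    [-0.2, 0, 0],
    [-0.3, 0, 0],
    [-0.4, 0, 0],
    [-0.48, 0, 0]
  ],
  "rotation": [
    [0, 0, 0],
    [0, 0, 0],
    [0, 0, 0],
    [0, 0, 0],
    [0, 0, 0]
  ],
  "grip": [0, 0, 0, 0, 0]
}}

```text
time_s: 14.4
position: [0.5594, 0.0637, 0.031]
tcp_rot: [[-0.066, -0.0, 0.998], [-0.998, -0.0, -0.066], [0.0, -1.0, -0.0]]
force: [-0.5, -1.0, -0.4]
opening: 0.495
```

{"fn": "arm_command", "kwargs": {
  "translation": [
    [-0.05, 0, 0],
    [-0.09, 0, 0],
    [-0.13, 0, 0],
    [-0.17, 0, 0],
    [-0.2, 0, 0]
  ],
  "rotation": [
    [0, 0, 0],
    [0, 0, 0],
    [0, 0, 0],
    [0, 0, 0],
    [0, 0, 0]
  ],
  "grip": [0, 0, 0, 0, 0]
}}

```text
time_s: 14.9
position: [0.5605, 0.079, 0.031]
tcp_rot: [[-0.066, 0.0, 0.998], [-0.998, -0.0, -0.066], [0.0, -1.0, 0.0]]
force: [0.5, -1.7, -0.0]
opening: 0.497
```

{"fn": "arm_command", "kwargs": {
  "translation": [
    [-0.012, 0, 0],
    [-0.024, 0, 0],
    [-0.036, 0, 0],
    [-0.036, 0, 0]
  ],
  "rotation": [
    [0, 0, 0],
    [0, 0, 0],
    [0, 0, 0],
    [0, 0, 0]
  ],
  "grip": [0, 0, 0, 0]
}}

```text
time_s: 15.3
position: [0.5606, 0.0819, 0.031]
tcp_rot: [[-0.066, 0.0, 0.998], [-0.998, 0.0, -0.066], [-0.0, -1.0, 0.0]]
force: [-0.2, -1.2, 0.8]
opening: 0.499
```

Run:
```python
from h import *
s=bot.read_state();print(s["time_s"],np.round(s["position"],4),np.round(s["force"],1))
q=np.array(s["position"][:2])-[.556,.043];print("lat",q@[.9978,-.0663],"long",q@[.0663,.9978])
im,K,R,o=cam("scene");cv2.imwrite("pics/s8.png",im)
im2,K,R,o=cam("wrist");cv2.imwrite("pics/w8.png",im2)
f=lambda a,z:cv2.convertScaleAbs(cv2.resize(a,None,fx=z,fy=z,interpolation=cv2.INTER_CUBIC),alpha=1.2)
a=f(im[160:260,255:400],4);b=f(im2[:240:2,::2],1)
c=np.zeros((600,800,3),np.uint8);c[:a.shape[0],:a.shape[1]]=a;c[420:420+b.shape[0],:b.shape[1]]=b;cv2.imwrite("pics/both8.png",c)
```

```text
15.3 [0.5606 0.0819 0.031 ] [-0.2 -1.2  0.8]
lat 0.002036682717148954 long 0.039085475055170175
```

View pics/both8.png

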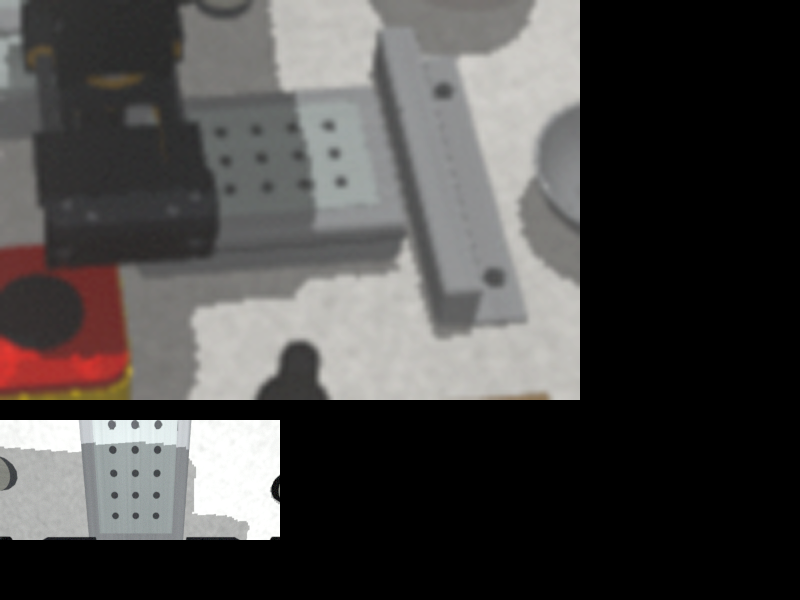

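The tin is straight and a few mm short of the bar (crop: tin end at x≈378–405, bar face just beyond it). I'll creep until contact.

{"fn": "arm_command", "kwargs": {
  "translation": [
    [-0.012, 0, 0],
    [-0.024, 0, 0],
    [-0.036, 0, 0],
    [-0.048, 0, 0],
    [-0.06, 0, 0]
  ],
  "rotation": [
    [0, 0, 0],
    [0, 0, 0],
    [0, 0, 0],
    [0, 0, 0],
    [0, 0, 0]
  ],
  "grip": [0, 0, 0, 0, 0]
}}

```text
time_s: 15.9
position: [0.561, 0.0866, 0.031]
tcp_rot: [[-0.066, 0.0, 0.998], [-0.998, -0.0, -0.066], [0.0, -1.0, 0.0]]
force: [0.0, -0.8, 0.9]
opening: 0.499
```

{"fn": "arm_command", "kwargs": {
  "translation": [
    [-0.01, 0, 0],
    [-0.02, 0, 0],
    [-0.02, 0, 0]
  ],
  "rotation": [
    [0, 0, 0],
    [0, 0, 0],
    [0, 0, 0]
  ],
  "grip": [0, 0, 0]
}}

```text
time_s: 16.2
position: [0.5611, 0.0883, 0.031]
tcp_rot: [[-0.066, 0.0, 0.998], [-0.998, 0.0, -0.066], [-0.0, -1.0, 0.0]]
force: [0.4, -1.8, -0.0]
opening: 0.498
```

{"fn": "arm_command", "kwargs": {
  "translation": [
    [-0.01, 0, 0],
    [-0.02, 0, 0],
    [-0.02, 0, 0]
  ],
  "rotation": [
    [0, 0, 0],
    [0, 0, 0],
    [0, 0, 0]
  ],
  "grip": [0, 0, 0]
}}

```text
time_s: 16.5
position: [0.5612, 0.0899, 0.031]
tcp_rot: [[-0.066, 0.0, 0.998], [-0.998, 0.0, -0.066], [-0.0, -1.0, 0.0]]
force: [0.7, -1.1, 0.5]
opening: 0.499
```

{"fn": "arm_command", "kwargs": {
  "translation": [
    [-0.01, 0, 0],
    [-0.02, 0, 0],
    [-0.02, 0, 0]
  ],
  "rotation": [
    [0, 0, 0],
    [0, 0, 0],
    [0, 0, 0]
  ],
  "grip": [0, 0, 0]
}}

```text
time_s: 16.8
position: [0.5613, 0.0901, 0.031]
tcp_rot: [[-0.065, -0.0, 0.998], [-0.998, -0.002, -0.065], [0.002, -1.0, -0.0]]
force: [-0.3, -7.5, 1.5]
opening: 0.503
```

{"fn": "arm_command", "kwargs": {
  "translation": [
    [-0.012, 0, 0],
    [-0.012, 0, 0],
    [-0.012, 0, 0]
  ],
  "rotation": [
    [0, 0, 0],
    [0, 0, 0],
    [0, 0, 0]
  ],
  "grip": [0, 0, 0]
}}

```text
time_s: 17.1
position: [0.5614, 0.0901, 0.031]
tcp_rot: [[-0.065, -0.0, 0.998], [-0.998, -0.003, -0.065], [0.003, -1.0, -0.0]]
force: [-0.7, -10.6, 0.0]
opening: 0.503
```

The force has risen to about 10 N with no further motion, so the tin is against the stop. Now back straight off and lift clear.

{"fn": "arm_command", "kwargs": {
  "translation": [
    [0.03, 0, 0],
    [0.1, 0, 0],
    [0.25, 0, 0],
    [0.4, 0, 0],
    [0.5, 0, 0]
  ],
  "rotation": [
    [0, 0, 0],
    [0, 0, 0],
    [0, 0, 0],
    [0, 0, 0],
    [0, 0, 0]
  ],
  "grip": [0, 0, 0, 0, 0]
}}

```text
time_s: 17.6
position: [0.5586, 0.0512, 0.0309]
tcp_rot: [[-0.067, -0.0, 0.998], [-0.998, 0.0, -0.067], [-0.0, -1.0, -0.0]]
force: [-0.1, -0.0, 0.1]
opening: 0.5
```

{"fn": "arm_command", "kwargs": {
  "translation": [
    [0, -0.4, 0],
    [0, -0.8, 0],
    [0, -1, 0],
    [0, -1, 0]
  ],
  "rotation": [
    [0, 0, 0],
    [0, 0, 0],
    [0, 0, 0],
    [0, 0, 0]
  ],
  "grip": [0, 0, 0, 0]
}}

```text
time_s: 18.0
position: [0.5604, 0.0517, 0.1133]
tcp_rot: [[-0.067, 0.006, 0.998], [-0.998, -0.0, -0.067], [0.0, -1.0, 0.006]]
force: [0.1, 0.2, -0.2]
opening: 0.502
```

{"fn": "arm_command", "kwargs": {
  "translation": [
    [0, -0.4, 0],
    [0, -0.8, 0],
    [0, -1, 0],
    [0, -1, 0]
  ],
  "rotation": [
    [0, 0, 0],
    [0, 0, 0],
    [0, 0, 0],
    [0, 0, 0]
  ],
  "grip": [0, 0, 0, 0]
}}

```text
time_s: 18.4
position: [0.5598, 0.052, 0.1922]
tcp_rot: [[-0.066, 0.004, 0.998], [-0.998, -0.0, -0.066], [0.0, -1.0, 0.004]]
force: [-0.5, 0.4, -0.1]
opening: 0.497
```

{"fn": "arm_command", "kwargs": {
  "translation": [
    [-0.2, -0.4, 0],
    [-0.4, -0.8, 0],
    [-0.4, -0.8, 0],
    [-0.4, -0.8, 0],
    [-0.4, -0.8, 0]
  ],
  "rotation": [
    [0, 0, 0],
    [0, 0, 0],
    [0, 0, 0],
    [0, 0, 0],
    [0, 0, 0]
  ],
  "grip": [0, 0, 0, 0, 0]
}}

```text
time_s: 18.9
position: [0.5594, 0.084, 0.2525]
tcp_rot: [[-0.066, -0.005, 0.998], [-0.998, -0.0, -0.066], [0.0, -1.0, -0.005]]
force: [-0.3, -0.3, -0.7]
opening: 0.501
```

Run:
```python
from h import *
s=bot.read_state();print(s["time_s"],np.round(s["position"],4),np.round(s["force"],1))
im,K,R,o=cam("wrist");np.savez("wrist9.npz",K=K,R=R,o=o);cv2.imwrite("pics/w9.png",im)
cv2.imwrite("pics/wrist9.png",cv2.convertScaleAbs(cv2.resize(im[:240],(800,343),interpolation=cv2.INTER_CUBIC),alpha=1.1))
```

```text
18.9 [0.5594 0.084  0.2525] [-0.3 -0.3 -0.7]
```

View pics/wrist9.png

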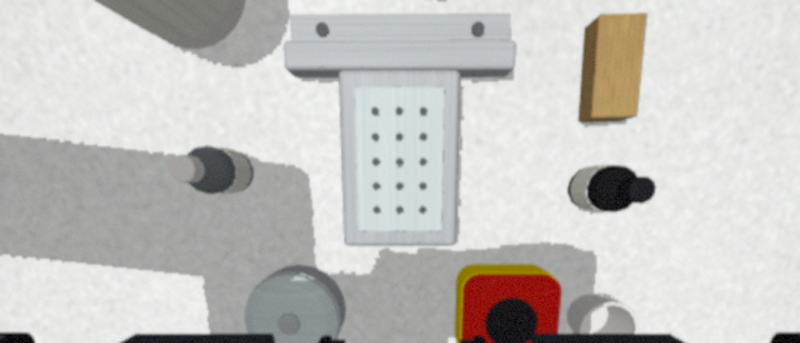

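The tin's leading end (340–460, row 70) lies flat against the bar (285–515). Its centre is at 400 and so is the bar's, and the bystanders are where they were. Handing in.

```bash
python3 -c "
from h import *
print(bot.hand_in())"
```

```text
the job is handed in; nothing more can be done
None
```

I pushed the tin with the half-open fingertips, squared it up, took it through the gap and slid it on until it met the stop bar. I then backed straight off, lifted clear and handed in at about 19 s of the 72 s allowed.

**Final checks:**
- **Contact:** the hand stopped moving forward and the push force rose from about 1–2 N to about 10 N when the tin met the bar.
- **Position:** the last wrist picture, taken with the hand clear, shows the tin's end flat against the bar and centred on it to within 1–2 mm.
- **Other things:** the ink bottles, jar, sharps box, cup and carton in that picture look undisturbed. The tub, bowl and tape were mostly or wholly out of that view, but the arm never came near the tub or bowl, and passed the tape without touching it.

**Disagreement:** before the gap, the scene camera put the tin about 4 mm off the centreline and the first wrist view put it about 1.5 mm off the other way. A third look, with the wrist camera seeing tin and gap together, gave about 2 mm. I used that one, and the tin went through with no rise in force.

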